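# Clip the title tablet into the record stand

### The arm

A 6-joint arm with a two-finger parallel gripper is mounted at the origin on the work surface. World frame = base frame: x ahead of the robot, y to its left, z up, the work surface at z = 0. Lengths are in mm, angles in rad, forces in N, time in s.
With the tool pointing down it reaches from about 350 to 850 mm from the base axis. Payload 8.1 kg.
Tool frame: the origin (TCP) lies at the very end of the fingers, on their centre line; the grasp point (between the pads) lies 19 mm behind it; z points along the fingers, y is the direction in which the jaws open and shut (so a half turn about z gives the same grasp; the last joint's range is limited). The gripper opens to 93 mm and grips with 3 to 60 N. Pads are 15 mm wide; open, the fingers measure 128 mm over their backs; the gripper's body (75 mm by 188 mm) begins 65 mm behind the grasp point.
Start: joints at [-1.391, 0.13, 1.488, -0, 1.523, -0.085], TCP at [157.05, -579.086, 195.135] pointing down, gripper open.
Joint ranges: [-2.96, 2.96], [-0.89, 2.26], [0.02, 2.5], [-1.34, 4.48], [0, 2.73], [-2.66, 2.66]. Speed limits (rad/s): [2.39, 2.39, 2.79, 3.14, 3.14, 3.14].

### API

Orientations are given as [roll, pitch, yaw] about the fixed x, y, z axes, in that order (R = Rz(yaw) Ry(pitch) Rx(roll)).
In Python, from cell import arm gives the robot as it stands.
- The arm moves only by the tool jog_arm, never from a script. Its argument "steps" is a list of rows, each an object of numbers: "x", "y", "z": the shift along the tool's x, y, z each as a share of 2 cm, from -1 to 1; "yaw": the turn about the tool's z as a share of 0.15 rad, from -1 to 1. In form: [{"x": .., "y": .., "z": .., "yaw": ..}, ...]. A call has 1 to 20 rows; each row shifts and turns the commanded pose from where the row before left it, along the tool's axes as they then stand; what a row does not reach is not made up. A row lasts 1/8 s, in which the tool goes at most 62.5 mm and 10.7 degrees, less where a joint would pass 70% of its speed; a pose out of reach is approached as far as the arm can. A call with a number of a shift or a turn outside -1 to 1 is refused whole. A call with a gripper value outside its range is refused whole. "gripper" is the opening, from -1 (shut) to 1 (fully open), set as the call begins (left out, the last holds). The fingers move at their own pace and stop on an object; the grip force is fixed at half the most. Time passes only in rows, so rows that do not move let the fingers close. It gives the time, the measured TCP pose, the force and the opening at its end, in the units of the state.
- arm.state(): the state, without advancing time (a new reading comes with each control period).
- arm.camera(name): name is "scene" or "top"; returns a dict with "img" (400x640x3 uint8, red, green, blue), "K" (3x3 intrinsics, pixels), "k1" (the pictures are not rectified: a ray, as slopes to the right and down, at radius r is drawn at 1 + k1 r^2 times it, then the intrinsics apply), "R" (3x3) and "t" (3): a world point X has camera coordinates R X + t. Camera axes: x right, y down, z forward; pixel columns grow to the right and rows downward; lengths in mm; the calibration is good to about 2 mm. A picture is of the moment at which its call begins. There is no depth.
- arm.finish_job(): hands the job in, once; it reports no verdict.
The state is a dict: "time": time; "joint_pos": joint angles; "joint_velocities": joint speeds; "tau": joint torques, N m; "ee_pos": TCP position; "tcp_rot": TCP orientation; "contact_force": force on the tool from outside, world axes, zero at the start; "moment": the same for the moment, N m; "gripper_width": finger opening in mm.
Only numpy, scipy, OpenCV 4.12 (cv2) and the standard library are available. Lean on these libraries where they do the work, as an engineer would, in place of code of your own. Each camera call takes 0.05 s, during which the arm holds its last target.

### The job

Hold the record stand's spring clip open by pressing its thumb bar down with one fingertip and, while it is held down, use the other fingertip to push the bamboo title tablet by its upright lip fully home beneath the raised jaw, up to the end wall. Only when the tablet is home let go of the bar, so that the jaw shuts on the tablet, and move clear. Push only: do not lift or tip the tablet, and leave the cup, coaster and 45 adapter where they are.

Things in the scene. Friction and masses are not known exactly. Their poses are not given: they have to be found in the camera images.
- stand: Low black plastic record stand, fixed: base 190 mm along its x (the push direction), 140 mm along y, 12 mm thick (flat deck at z = 12). Origin: centre of underside; y to the left seen along x. At y -63 to -11 mm runs the tablet's channel along x between guide rails (tops at z = 18). The clip's 8 mm axle lies along x at y = 0, z = 30 mm; nothing else stands above z = 26 but the clip.
- end_wall (a point): Middle of the channel's end wall, on its near face where the tablet's front edge stops: stand x = +75, y = -37, z = 16 mm. The wall's top is at z = 26 mm; behind it is the slot for a record sleeve.
- clip (a joint): Angle (rad) of the steel spring clip, a rocker on the stand's axle: 0 at rest (jaw shut), up to 0.32 (stop) as its thumb bar is pressed down. The jaw passes the 8 mm tablet from about 0.16; aim at 0.25 or more. It springs shut when let go; with the jaw resting on the tablet it reads about 0.14.
- thumb_bar (a point): Middle of the clip's flat steel thumb bar, on its top: stand x -35, y +30, z 34 mm at rest; moves with the clip. The bar spans x -90 to +20, y +4 to +46 mm, so a fingertip can slide along it while holding it down. Here it takes about 3 N to start, 6 N at the stop, and sinks 30 mm x sin(angle): about 8 mm at 0.27.
- jaw (a point): Middle of the underside of the clip's jaw, at the far right of the stand: stand x +61, y -40, z 15 mm at rest (3 mm above the deck, so it blocks the tablet). The jaw is 20 mm along x, 12 mm along y; it rises as the thumb bar on the other side of the axle goes down.
- tablet: Loose flat bamboo title tablet with blank paper panel, 80 mm (x) by 48 mm (y) by 8 mm, about 70 g, lying in the channel with 2 mm play each side, its x along the stand's. Origin: centre of underside. An upright lip, 8 mm thick, 48 mm wide, its top 26 mm above the underside, runs along its near (-x) edge. Home is origin at stand x = +35, y = -37 mm, 30 to 48 mm on from its start.
- tablet_lip (a point): Middle of the lip's near (-x) face, the face to push: 40 mm behind the tablet's origin, 18 mm above its underside (z = 30 mm). When the tablet is home it is at stand x = -5 mm.
- cup: Stainless steel drinking cup, 74 mm across, 85 mm tall, standing loose beside the stand; leave alone. Origin: centre of its underside.
- coaster: Round bamboo coaster, 96 mm across, 8 mm thick, loose; leave alone. Origin: centre of its underside.
- adapter: Yellow plastic 45 adapter, a disc 38 mm across, 6 mm thick with a centre hole, loose beyond the stand; leave alone. Origin: centre of its underside.

How it is judged:
By the outcome, as a careful person would: the job done as asked, in the order asked, and still so for the second after the job is handed in, with the robot touching nothing.
It also fails if it takes over 48 s, if anything falls off the work surface, if the arm or the gripper's body presses on something with over 40 N, if the wrist force passes 120 N, or if a joint passes its speed limit or range.

## Working session

There is one attempt and no reset: what is moved stays moved. The work goes in short steps, Python scripts to look and compute and a tool call to move; the robot and the scene stay as the last step left them, time stands still between calls to the robot, and variables do not carry over. Pictures are saved under pics/ and viewed, and the job is handed in when it is done.

Besides the shell and the picture viewer there is one more tool, called after "Request:" as name(argument=value, ...), one argument or row to a line, values as JSON. jog_arm: Moves the arm, as the interface text tells. Its arguments: {"type":"object","properties":{"steps":{"type":"array"},"gripper":{"type":"number"}},"required":["steps"]}

```bash
ls; mkdir -p pics
python3 - <<'E'
from cell import arm
import cv2,pickle
d={}
for n in("scene","top"):
    c=arm.camera(n);d[n]=c
    cv2.imwrite(f"pics/{n}0.png",c["img"][:,:,::-1]); print(n,c["K"],c["k1"],c["R"],c["t"])
pickle.dump(d,open("cams0.pkl","wb"))
print(arm.state())
E
```

```text
pics
scene [[361.17419608   0.         321.53594375]
 [  0.         361.17419608 197.75123822]
 [  0.           0.           1.        ]] -0.07420952894126703 [[ 0.72966918  0.68360469  0.01635593]
 [ 0.49923492 -0.51622562 -0.69589913]
 [-0.46727656  0.51594161 -0.71795326]] [-416.65041263 -285.58520844 1071.05962025]
top [[463.80445278   0.         322.71620591]
 [  0.         463.80445278 197.44547   ]
 [  0.           0.           1.        ]] -0.0011617423656655151 [[ 2.01245570e-02 -9.99786557e-01  4.67359498e-03]
 [-9.83433292e-01 -2.06372404e-02 -1.80091821e-01]
 [ 1.80149831e-01 -9.71900794e-04 -9.83638701e-01]] [ -53.39142545  596.81873543 1069.68447961]
{'time': 0.1, 'joint_pos': array([-1.39138610e+00,  1.31098494e-01,  1.48917109e+00,  2.44045726e-05,
        1.52299849e+00, -8.53903913e-02]), 'joint_velocities': array([ 0.00189971, -0.00048223, -0.00217964,  0.00186832, -0.00069522,
        0.0007253 ]), 'tau': array([ 2.47694647e-03, -5.61340034e+01, -4.93098164e+01,  7.71067897e-02,
        2.90644518e-02, -4.21756079e-05]), 'ee_pos': array([ 156.96750459, -578.52995274,  194.18431567]), 'tcp_rot': array([-3.13992542e+00, -1.67176816e-04,  2.64799290e-01]), 'contact_force': array([0.26726003, 0.24889994, 0.07805296]), 'moment': array([0.00951601, 0.00823273, 0.004533  ]), 'gripper_width': 92.83410439689612}
```

View pics/scene0.png

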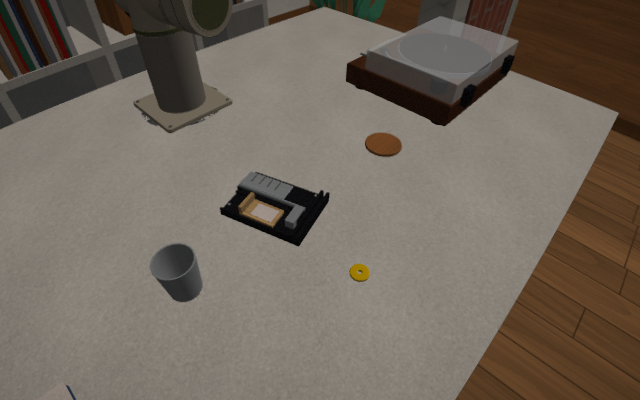

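View pics/top0.png

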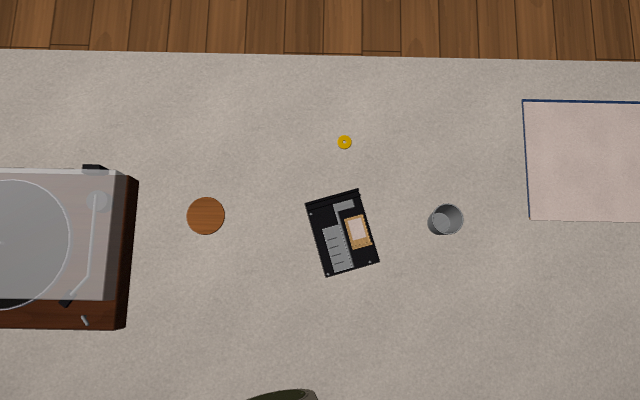

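The scene view shows the stand at about (275,205), the cup at (178,272), the adapter at (360,272) and the coaster at (383,144). In the top view the stand is at about (342,233), with the push direction up and slightly left. The tablet is at about (357,232) and the cup at (445,220). I'll enlarge crops next.

Run:
```python
import cv2
a=cv2.imread("pics/top0.png")[180:285,285:395]; cv2.imwrite("pics/topc.png",cv2.resize(a,None,fx=5.5,fy=5.5,interpolation=cv2.INTER_CUBIC))
a=cv2.imread("pics/scene0.png")[165:250,212:337]; cv2.imwrite("pics/scenec.png",cv2.resize(a,None,fx=6,fy=6,interpolation=cv2.INTER_CUBIC))
```

```text
(no output)
```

View pics/topc.png

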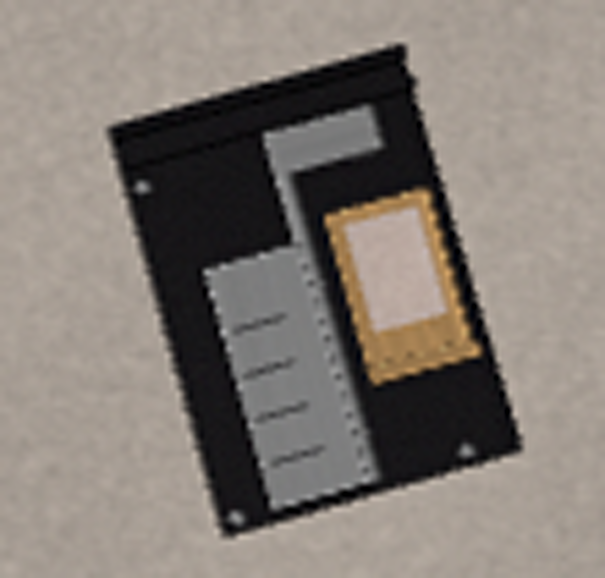

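View pics/scenec.png

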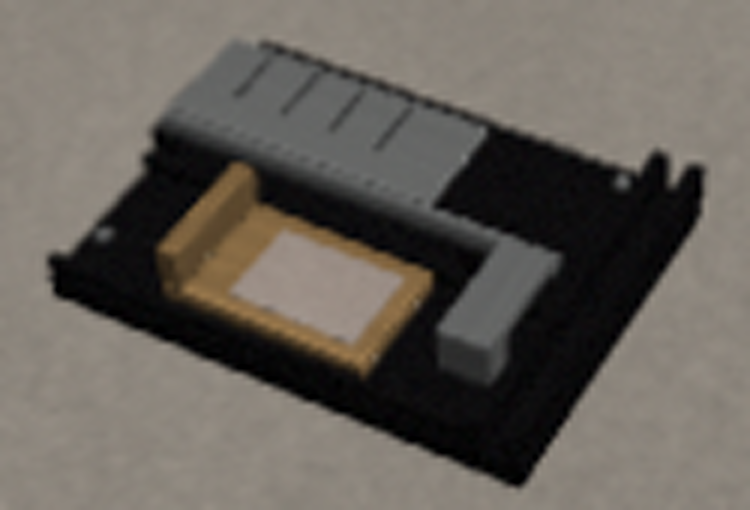

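```bash
cat > h.py <<'E'
import numpy as np,pickle,cv2
from scipy.optimize import least_squares
def proj(c,X):
    X=np.atleast_2d(X); d=np.array([c["k1"],0,0,0,0.])
    return cv2.projectPoints(X.astype(float),cv2.Rodrigues(c["R"])[0],c["t"].astype(float),c["K"],d)[0][:,0]
def tri(cs,ps):
    f=lambda X:np.concatenate([proj(c,X)[0]-p for c,p in zip(cs,ps)])
    r=least_squares(f,[450,0,20]); return r.x,np.sqrt(2*r.cost)
def T(p): return (np.array(p)+.5)/5.5-.5+[285,180]
def S(p): return (np.array(p)+.5)/6-.5+[212,165]
def w(pose,L):
    x,y,a=pose; L=np.atleast_2d(np.array(L,float)); c,s=np.cos(a),np.sin(a)
    return np.c_[x+c*L[:,0]-s*L[:,1],y+s*L[:,0]+c*L[:,1],L[:,2]]
E
python3 - <<'E'
from h import *
d=pickle.load(open("cams0.pkl","rb"));t,s=d["top"],d["scene"]
P={"bNL":((272,510),(237,40)),"bFL":((205,268),(487,128)),"bFR":((297,245),(432,205)),
"lipNR":((480,357),(165,245)),"lipNL":((374,384),(240,165)),"tabFR":((428,188),(365,362)),"tabFL":((325,215),(432,270)),"jawNRtop":((382,148),(440,330)),"jawfar":((373,105),(497,345))}
W={}
for k,(a,b) in P.items():
    X,e=tri([t,s],[T(a),S(b)]);W[k]=X;print(k,X.round(1),round(e,2))
obsT=[((-95,70,12),(225,535)),((-95,-70,12),(521,450)),((-90,46,34),(272,510)),((20,46,34),(205,268))]
obsS=[((-90,46,34),(237,40)),((20,46,34),(487,128)),((20,4,34),(432,205)),((-95,-70,0),(57,292)),((95,-70,0),(520,486))]
def f(p): return np.concatenate([np.r_[(proj(t,w(p,L))[0]-T(q))] for L,q in obsT]+[(proj(s,w(p,L))[0]-S(q)) for L,q in obsS])
r=least_squares(f,[450,-20,.2]);print(r.x,r.fun.reshape(-1,2).round(2).tolist())
for fixed in (0,):
  g=lambda p:f(p)[:8]; print("top only",least_squares(g,r.x).x); g=lambda p:f(p)[8:]; print("scene only",least_squares(g,r.x).x)
x,y,a=r.x;c,sn=np.cos(a),np.sin(a)
for k,X in W.items():
    dx,dy=X[0]-x,X[1]-y; print(k,(round(c*dx+sn*dy,1),round(-sn*dx+c*dy,1),round(X[2],1)))
for n,p in (("cup base-ish",(445,234)),):
    pass
E
```

```text
bNL [419.6 -72.3  30.6] 0.15
bFL [524.5 -41.3  33.4] 0.46
bFR [536.7 -80.9  31.6] 0.27
lipNR [ 488.8 -160.8   36.8] 0.96
lipNL [ 475.3 -116.    33.9] 0.01
tabFR [ 565.6 -139.4   20.6] 0.68
tabFL [551.4 -94.5  20. ] 0.23
jawNRtop [ 581.1 -118.3   32. ] 0.29
jawfar [ 601.  -112.6   35.6] 1.15
[ 5.19284230e+02 -9.03278692e+01  2.94574508e-01] [[-0.41, 0.27], [0.63, 0.06], [0.2, -0.07], [-0.04, -0.05], [-0.07, -1.07], [0.73, -0.29], [0.03, -0.7], [-0.61, 0.37], [0.28, 1.04]]
top only [ 5.19417354e+02 -9.00523187e+01  2.95179282e-01]
scene only [ 5.19202049e+02 -9.04727492e+01  2.95893292e-01]
bNL (np.float64(-90.2), np.float64(46.2), np.float64(30.6))
bFL (np.float64(19.2), np.float64(45.4), np.float64(33.4))
bFR (np.float64(19.4), np.float64(4.0), np.float64(31.6))
lipNR (np.float64(-49.7), np.float64(-58.5), np.float64(36.8))
lipNL (np.float64(-49.6), np.float64(-11.7), np.float64(33.9))
tabFR (np.float64(30.0), np.float64(-60.4), np.float64(20.6))
tabFL (np.float64(29.5), np.float64(-13.3), np.float64(20.0))
jawNRtop (np.float64(51.1), np.float64(-44.8), np.float64(32.0))
jawfar (np.float64(71.8), np.float64(-45.0), np.float64(35.6))
```

Request:
jog_arm(
  steps=[
    {"x": 1,"y": -0.9,"yaw": -0.2},
    {"x": 1,"y": -0.9},
    {"x": 1,"y": -0.9},
    {"x": 1,"y": -0.9},
    {"x": 1,"y": -0.9},
    {"x": 1,"y": -0.9},
    {"x": 1,"y": -0.9},
    {"x": 1,"y": -0.9},
    {"x": 1,"y": -0.9},
    {"x": 1,"y": -0.9},
    {"x": 1,"y": -0.9},
    {"x": 1,"y": -0.9},
    {"x": 1,"y": -0.9},
    {"x": 1,"y": -0.9},
    {"x": 1,"y": -0.9},
    {"x": 1,"y": -0.9},
    {"x": 1,"y": -0.9},
    {"x": 1,"y": -0.9},
    {"x": 0.7,"y": -0.9},
    {"x": 0.3,"y": -0.9},
  ],
  gripper=0.13,
)

```text
invalid input at $.steps[0]: expected keys x, y, z, yaw
```

Request:
jog_arm(
  steps=[
    {"x": 1,"y": -0.9,"z": 0,"yaw": -0.2},
    {"x": 1,"y": -0.9,"z": 0,"yaw": 0},
    {"x": 1,"y": -0.9,"z": 0,"yaw": 0},
    {"x": 1,"y": -0.9,"z": 0,"yaw": 0},
    {"x": 1,"y": -0.9,"z": 0,"yaw": 0},
    {"x": 1,"y": -0.9,"z": 0,"yaw": 0},
    {"x": 1,"y": -0.9,"z": 0,"yaw": 0},
    {"x": 1,"y": -0.9,"z": 0,"yaw": 0},
    {"x": 1,"y": -0.9,"z": 0,"yaw": 0},
    {"x": 1,"y": -0.9,"z": 0,"yaw": 0},
    {"x": 1,"y": -0.9,"z": 0,"yaw": 0},
    {"x": 1,"y": -0.9,"z": 0,"yaw": 0},
    {"x": 1,"y": -0.9,"z": 0,"yaw": 0},
    {"x": 1,"y": -0.9,"z": 0,"yaw": 0},
    {"x": 1,"y": -0.9,"z": 0,"yaw": 0},
    {"x": 1,"y": -0.9,"z": 0,"yaw": 0},
    {"x": 1,"y": -0.9,"z": 0,"yaw": 0},
    {"x": 1,"y": -0.9,"z": 0,"yaw": 0},
    {"x": 0.7,"y": -0.9,"z": 0,"yaw": 0},
    {"x": 0.3,"y": -0.9,"z": 0,"yaw": 0},
  ],
  gripper=0.13,
)

```text
time: 2.6
ee_pos: [416.8, -123.6, 194.7]
tcp_rot: [-3.141, 0.001, 0.295]
contact_force: [-0.3, 0.9, -0.1]
gripper_width: 52.6
```

Request:
jog_arm(
  steps=[
    {"x": 0.8,"y": 0,"z": 1,"yaw": 0},
    {"x": 0,"y": 0,"z": 1,"yaw": 0},
    {"x": 0,"y": 0,"z": 1,"yaw": 0},
    {"x": 0,"y": 0,"z": 1,"yaw": 0},
    {"x": 0,"y": 0,"z": 1,"yaw": 0},
    {"x": 0,"y": 0,"z": 0.5,"yaw": 0},
    {"x": 0,"y": 0,"z": 0,"yaw": 0},
    {"x": 0,"y": 0,"z": 0,"yaw": 0},
  ],
)

```text
time: 3.6
ee_pos: [432.5, -120.2, 85.9]
tcp_rot: [3.141, -0.001, 0.295]
contact_force: [0.3, 0.8, 0.0]
gripper_width: 52.7
```

```bash
cat >> h.py <<'E'
POSE=(519.3,-90.3,.295)
def loc(X,p=POSE):
    c,s=np.cos(p[2]),np.sin(p[2]);dx,dy=X[0]-p[0],X[1]-p[1];return np.round([c*dx+s*dy,-s*dx+c*dy,X[2]],1)
def snap(tag):
    from cell import arm
    st=arm.state();print(round(st["time"],2),"stand-frame TCP",loc(st["ee_pos"]),"rot",st["tcp_rot"].round(3),"F",st["contact_force"].round(2),"M",st["moment"].round(2),"w",round(st["gripper_width"],1))
    d={n:arm.camera(n) for n in("top","scene")};pickle.dump(d,open(f"c_{tag}.pkl","wb"))
    a=cv2.resize(np.ascontiguousarray(d["scene"]["img"][145:250,207:340,::-1]),None,fx=6,fy=6,interpolation=cv2.INTER_CUBIC)
    cv2.imwrite(f"pics/s_{tag}.png",a[:600])
    b=cv2.resize(np.ascontiguousarray(d["top"]["img"][180:285,285:395,::-1]),None,fx=5.5,fy=5.5,interpolation=cv2.INTER_CUBIC)
    cv2.imwrite(f"pics/t_{tag}.png",b)
E
python3 -c "
from h import *
snap('a')"
```

```text
3.6 stand-frame TCP [-91.7  -3.4  85.9] rot [ 3.141e+00 -1.000e-03  2.950e-01] F [0.32 0.8  0.03] M [-0.01 -0.06  0.05] w 52.7
```

View pics/s_a.png

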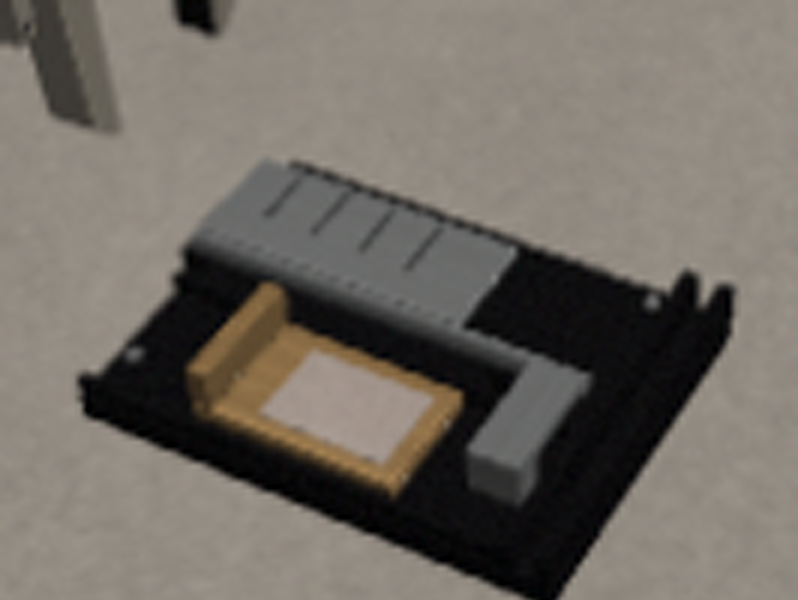

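View pics/t_a.png

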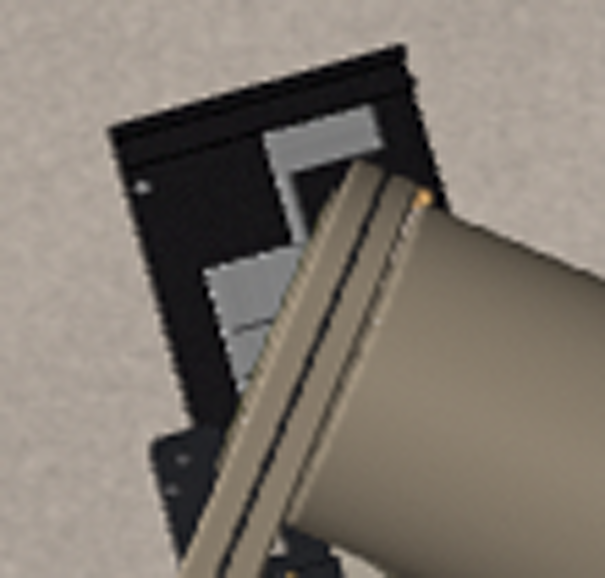

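```bash
python3 -c "
from h import *
d=pickle.load(open('c_a.pkl','rb'))['scene']
for x in(-7.5,7.5):
  for y in (-26.3,-43.8): print(x,y,(((proj(d,w(POSE,[-91.7+x,-3.4+y,85.9]))[0]-[207,145])+.5)*6-.5).round())
"
python3 - <<'E'
import cv2,pickle
d=pickle.load(open('c_a.pkl','rb'))['scene']['img'][110:180,190:260,::-1]
cv2.imwrite('pics/fa.png',cv2.resize(d.copy(),None,fx=8,fy=8,interpolation=cv2.INTER_CUBIC))
E
```

```text
-7.5 -26.3 [100. 163.]
-7.5 -43.8 [ 68. 194.]
7.5 -26.3 [136. 176.]
7.5 -43.8 [104. 208.]
```

View pics/fa.png

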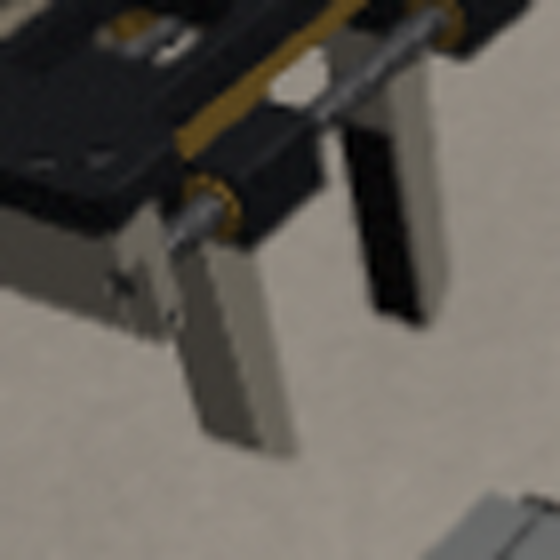

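Run:
```python
from h import *
from cell import arm
d=pickle.load(open('c_a.pkl','rb'))['scene']
F=lambda p:np.array(p)/8+[190,110]
obs=[((7.5,-43.8),F((260,450))),((7.5,26.3),F((425,328))),((-7.5,-43.8),F((205,430)))]
f=lambda t:np.concatenate([proj(d,w(POSE,[t[0]+a,t[1]+b,t[2]]))[0]-q for (a,b),q in obs])
r=least_squares(f,[-91,-3,86]);print(r.x,r.fun)
print([proj(d,w(POSE,[-91.7+a,-3.4+b,85.9]))[0].round(1).tolist() for (a,b),q in obs],[q for _,q in obs])
c=arm.camera("scene");cv2.imwrite("pics/full_b.png",c["img"][:,:,::-1]);print(abs(c["img"].astype(int)-d["img"]).mean(),arm.state()["ee_pos"],arm.state()["joint_pos"])
t=arm.camera("top");cv2.imwrite("pics/full_bt.png",t["img"][:,:,::-1])
```

```text
[-131.07755494   39.30280725   69.19474642] [ 0.09244223  0.81960609 -1.50866188 -2.16357602  1.35055369  1.23248219]
[[223.9, 179.2], [244.1, 159.1], [217.9, 176.9]] [array([222.5 , 166.25]), array([243.125, 151.   ]), array([215.625, 163.75 ])]
0.7787213541666667 [ 432.68701821 -120.23932206   86.00577661] [-3.85320328e-01 -2.10388021e-01  2.02256156e+00  1.25036726e-05
  1.32791029e+00  8.90682841e-01]
```

View pics/full_b.png

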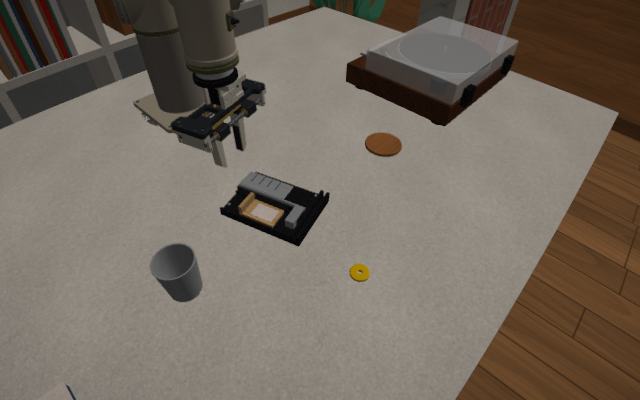

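View pics/full_bt.png

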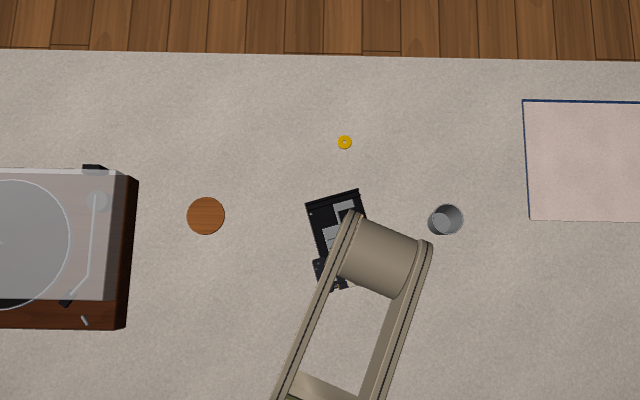

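Run:
```python
from h import *
d=pickle.load(open('c_a.pkl','rb'))
s,t=d['scene'],d['top']
print("base",proj(s,[[0,0,0]]),"top",proj(t,[[0,0,0]]))
img=cv2.resize(s["img"][60:190,160:290,::-1].copy(),None,fx=4.6,fy=4.6,interpolation=cv2.INTER_CUBIC)
it=cv2.resize(t["img"][190:310,280:400,::-1].copy(),None,fx=5,fy=5,interpolation=cv2.INTER_CUBIC)
def box(im,c,off,k,x,y,z,col):
    P=np.array([[a,b,e] for a in x for b in y for e in z],float)+[-91.7,-3.4,85.9]
    q=((proj(c,w(POSE,P))-off+.5)*k-.5)
    for i in range(8):
        for j in range(i):
            if bin(i^j).count("1")==1: cv2.line(im,tuple(map(int,q[i].round())),tuple(map(int,q[j].round())),col,1)
for im,c,o,k in((img,s,[160,60],4.6),(it,t,[280,190],5)):
    box(im,c,o,k,(-7.5,7.5),(-43.8,-26.3),(0,60),(0,0,255)); box(im,c,o,k,(-7.5,7.5),(26.3,43.8),(0,60),(0,255,0)); box(im,c,o,k,(-37.5,37.5),(-94,94),(84,110),(255,0,0))
cv2.imwrite("pics/ovs.png",img);cv2.imwrite("pics/ovt.png",it)
```

```text
base [[183.3554795  103.03803145]] top [[299.57465888 456.12574906]]
```

View pics/ovs.png

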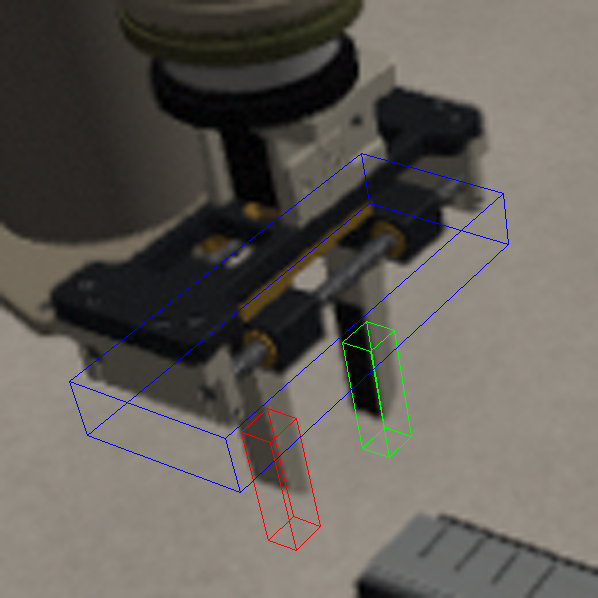

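View pics/ovt.png

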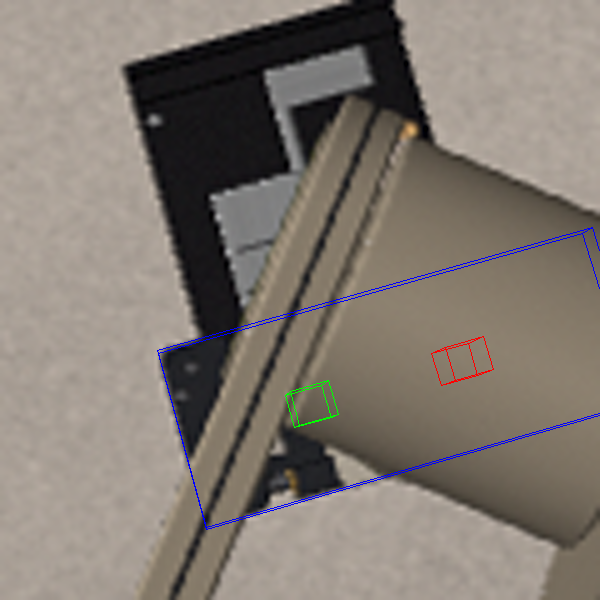

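```bash
cat >> h.py <<'E'
def ov(tag,tcp,dz,name,off=(180,80),sz=130,k=4.6):
    s=pickle.load(open(f'c_{tag}.pkl','rb'))['scene']
    im=cv2.resize(s["img"][off[1]:off[1]+sz,off[0]:off[0]+sz,::-1].copy(),None,fx=k,fy=k,interpolation=cv2.INTER_CUBIC)
    for x,y,z,col in (((-7.5,7.5),(-43.8,-26.3),(0,60),(0,0,255)),((-7.5,7.5),(26.3,43.8),(0,60),(0,255,0)),((-37.5,37.5),(-94,94),(84,110),(255,0,0))):
        P=np.array([[a,b,e] for a in x for b in y for e in z],float)+np.array(tcp)+[0,0,dz]
        q=((proj(s,w(POSE,P))-off+.5)*k-.5)
        for i in range(8):
            for j in range(i):
                if bin(i^j).count("1")==1: cv2.line(im,tuple(map(int,q[i].round())),tuple(map(int,q[j].round())),col,1)
    cv2.imwrite(name,im)
E
python3 -c "
from h import *
ov('a',(-91.7,-3.4,85.9),38,'pics/ov38.png',(160,60))"
```

```text
(no output)
```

View pics/ov38.png

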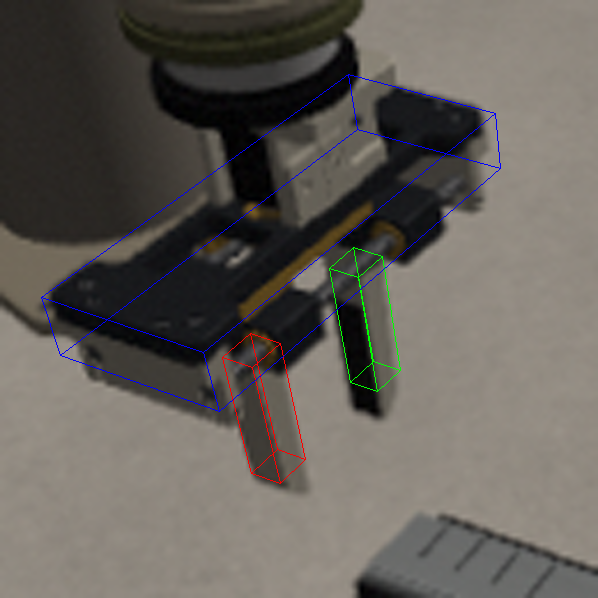

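Request:
jog_arm(
  steps=[
    {"x": 0.5,"y": -0.07,"z": 0.5,"yaw": 0},
    {"x": 0.48,"y": 0,"z": 0.5,"yaw": 0},
    {"x": 0,"y": 0,"z": 0.3,"yaw": 0},
    {"x": 0,"y": 0,"z": 0,"yaw": 0},
    {"x": 0,"y": 0,"z": 0,"yaw": 0},
  ],
)

```text
time: 4.42
ee_pos: [450.3, -113.0, 59.1]
tcp_rot: [-3.142, 0.0, 0.295]
contact_force: [0.4, 0.7, -0.2]
gripper_width: 52.7
```

```bash
python3 -c "
from h import *
snap('b')
d=pickle.load(open('c_b.pkl','rb'))['scene']['img'][125:250,205:330,::-1]
cv2.imwrite('pics/fb.png',cv2.resize(d.copy(),None,fx=4.8,fy=4.8,interpolation=cv2.INTER_CUBIC))
ov('b',(-72,-2,60),0,'pics/ovb.png',(205,120),120,5)
"
```

```text
4.42 stand-frame TCP [-72.6  -1.7  59.1] rot [-3.142  0.     0.295] F [ 0.38  0.73 -0.16] M [ 0.01  0.03 -0.04] w 52.7
```

View pics/fb.png

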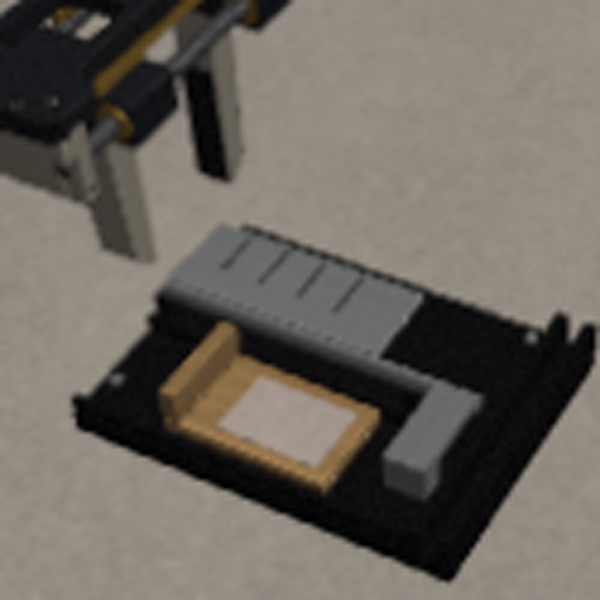

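View pics/ovb.png

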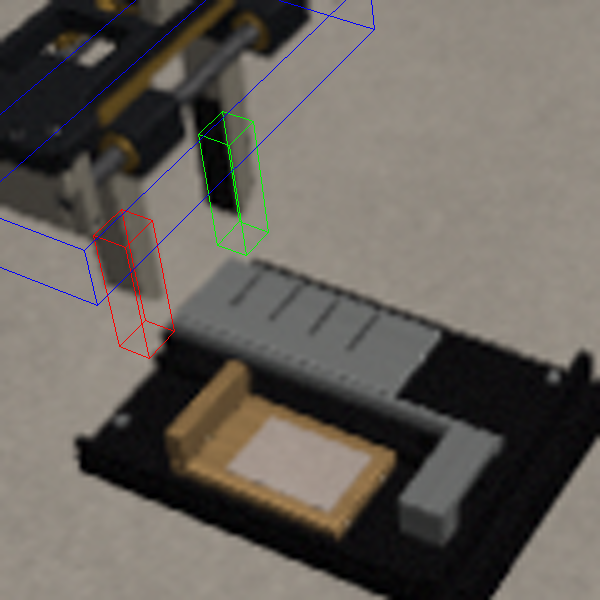

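Request:
jog_arm(
  steps=[
    {"x": 0,"y": 0,"z": 0.6,"yaw": 0},
    {"x": 0,"y": 0,"z": 0.45,"yaw": 0},
    {"x": 0,"y": 0,"z": 0,"yaw": 0},
  ],
)

```text
time: 4.9
ee_pos: [449.2, -112.6, 36.7]
tcp_rot: [-3.14, 0.002, 0.295]
contact_force: [0.1, 0.4, 0.0]
gripper_width: 52.9
```

Request:
jog_arm(
  steps=[
    {"x": 0,"y": 0,"z": 0.15,"yaw": 0},
    {"x": 0,"y": 0,"z": 0.05,"yaw": 0},
    {"x": 0,"y": 0,"z": 0,"yaw": 0},
  ],
)

```text
time: 5.28
ee_pos: [450.5, -113.0, 34.2]
tcp_rot: [3.141, -0.0, 0.295]
contact_force: [-0.7, -0.4, 0.8]
gripper_width: 52.5
```

```bash
python3 -c "
from h import *
snap('c')
d=pickle.load(open('c_c.pkl','rb'))['scene']['img'][125:250,205:330,::-1]
cv2.imwrite('pics/fc.png',cv2.resize(d.copy(),None,fx=4.8,fy=4.8,interpolation=cv2.INTER_CUBIC))
"
```

```text
5.28 stand-frame TCP [-72.4  -1.7  34.2] rot [ 3.141 -0.     0.295] F [-0.66 -0.43  0.79] M [ 0.01  0.05 -0.07] w 52.5
```

View pics/fc.png

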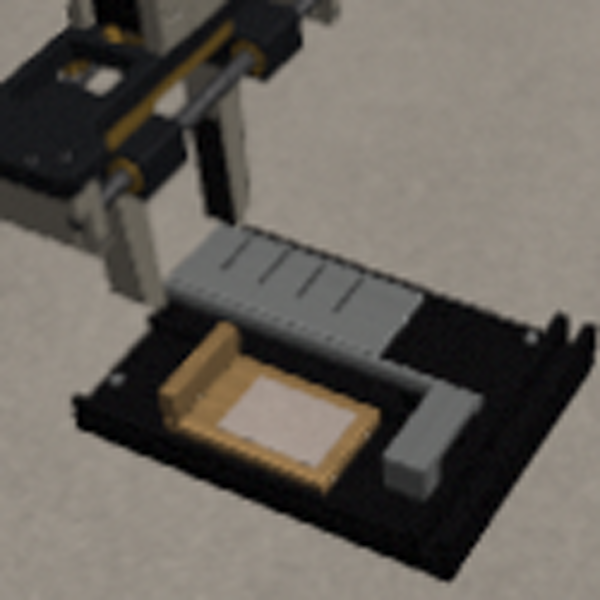

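Request:
jog_arm(
  steps=[
    {"x": 0,"y": 0,"z": 0.05,"yaw": 0},
    {"x": 0,"y": 0,"z": 0.05,"yaw": 0},
    {"x": 0,"y": 0,"z": 0,"yaw": 0},
  ],
)

```text
time: 5.75
ee_pos: [450.3, -112.9, 32.0]
tcp_rot: [-3.141, 0.0, 0.295]
contact_force: [-0.4, 0.1, 0.4]
gripper_width: 52.6
```

Request:
jog_arm(
  steps=[
    {"x": 0,"y": 0,"z": 0.05,"yaw": 0},
    {"x": 0,"y": 0,"z": 0.05,"yaw": 0},
    {"x": 0,"y": 0,"z": 0,"yaw": 0},
  ],
)

```text
time: 6.12
ee_pos: [450.3, -112.9, 30.0]
tcp_rot: [-3.141, 0.0, 0.295]
contact_force: [0.2, -0.4, 0.1]
gripper_width: 52.0
```

Request:
jog_arm(
  steps=[
    {"x": 0,"y": 0,"z": 0.1,"yaw": 0},
    {"x": 0,"y": 0,"z": 0.1,"yaw": 0},
    {"x": 0,"y": 0,"z": 0,"yaw": 0},
  ],
)

```text
time: 6.5
ee_pos: [450.2, -112.9, 25.8]
tcp_rot: [-3.141, 0.0, 0.295]
contact_force: [-0.4, -0.2, 0.1]
gripper_width: 52.8
```

```bash
python3 -c "
from h import *
snap('d')
d=pickle.load(open('c_d.pkl','rb'))['scene']['img'][150:220,215:285,::-1]
cv2.imwrite('pics/fd.png',cv2.resize(d.copy(),None,fx=8.5,fy=8.5,interpolation=cv2.INTER_CUBIC))
"
```

```text
6.5 stand-frame TCP [-72.7  -1.5  25.8] rot [-3.141  0.     0.295] F [-0.41 -0.17  0.1 ] M [-0.04  0.03 -0.05] w 52.8
```

View pics/fd.png

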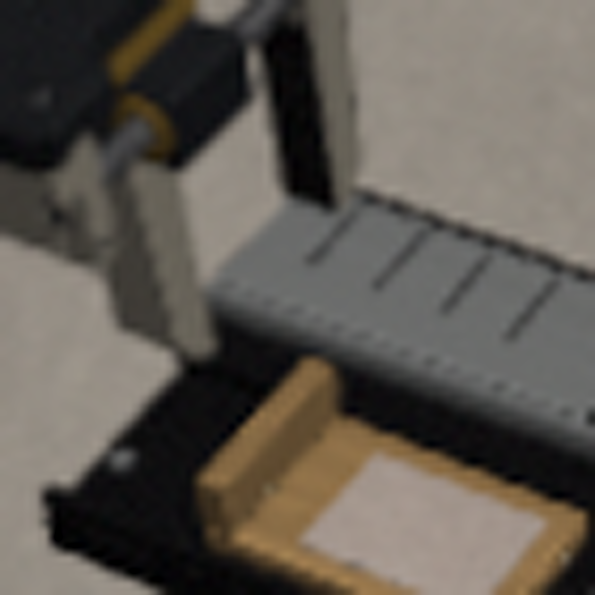

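```bash
python3 -c "
from h import *
s=pickle.load(open('c_d.pkl','rb'))['scene']
o=lambda p:np.array(p)/8.5+[215,150]
for n,q,y in (('right inner+x',(212,358),-27.9),('left inner+x',(335,207),24.9)):
  q=o(q); print(n,q,'pred',proj(s,w(POSE,[-65.2,y,25.8]))[0])
  for z in (25.8,34,40,45,50,55):
    r=least_squares(lambda v:proj(s,w(POSE,[v[0],v[1],z]))[0]-q,[-65,y]);print('  if z',z,'then x,y',r.x.round(1))
"
```

```text
right inner+x [239.94117647 192.11764706] pred [241.64995028 197.18696524]
  if z 25.8 then x,y [-77.3 -17. ]
  if z 34 then x,y [-71.5 -23.2]
  if z 40 then x,y [-67.2 -27.8]
  if z 45 then x,y [-63.7 -31.6]
  if z 50 then x,y [-60.1 -35.3]
  if z 55 then x,y [-56.5 -39.1]
left inner+x [254.41176471 174.35294118] pred [255.42649915 181.9845553 ]
  if z 25.8 then x,y [-81.2  44.9]
  if z 34 then x,y [-75.3  37.8]
  if z 40 then x,y [-71.   32.6]
  if z 45 then x,y [-67.4  28.2]
  if z 50 then x,y [-63.8  23.9]
  if z 55 then x,y [-60.3  19.5]
```

Request:
jog_arm(
  steps=[
    {"x": 0,"y": 0,"z": 0.1,"yaw": 0},
    {"x": 0,"y": 0,"z": 0.1,"yaw": 0},
    {"x": 0,"y": 0,"z": 0,"yaw": 0},
  ],
)

```text
time: 6.98
ee_pos: [450.2, -112.9, 21.8]
tcp_rot: [-3.141, 0.0, 0.295]
contact_force: [0.6, -0.2, -0.6]
gripper_width: 52.4
```

Request:
jog_arm(
  steps=[
    {"x": 0,"y": 0,"z": 0.1,"yaw": 0},
    {"x": 0,"y": 0,"z": 0.1,"yaw": 0},
    {"x": 0,"y": 0,"z": 0,"yaw": 0},
  ],
)

```text
time: 7.35
ee_pos: [450.2, -112.9, 17.9]
tcp_rot: [-3.141, 0.0, 0.295]
contact_force: [-0.0, -0.1, -0.2]
gripper_width: 52.4
```

Request:
jog_arm(
  steps=[
    {"x": 0,"y": 0,"z": 0.1,"yaw": 0},
    {"x": 0,"y": 0,"z": 0,"yaw": 0},
  ],
)

```text
time: 7.6
ee_pos: [450.3, -112.9, 16.0]
tcp_rot: [-3.141, 0.0, 0.295]
contact_force: [0.1, -0.0, -0.3]
gripper_width: 52.7
```

```bash
python3 -c "
from h import *
snap('e')
d=pickle.load(open('c_e.pkl','rb'))['scene']['img'][150:220,215:285,::-1]
cv2.imwrite('pics/fe.png',cv2.resize(d.copy(),None,fx=8.5,fy=8.5,interpolation=cv2.INTER_CUBIC))
"
```

```text
7.6 stand-frame TCP [-72.6  -1.6  16. ] rot [-3.141  0.     0.295] F [ 0.06 -0.04 -0.29] M [-0.01 -0.03  0.02] w 52.7
```

View pics/fe.png

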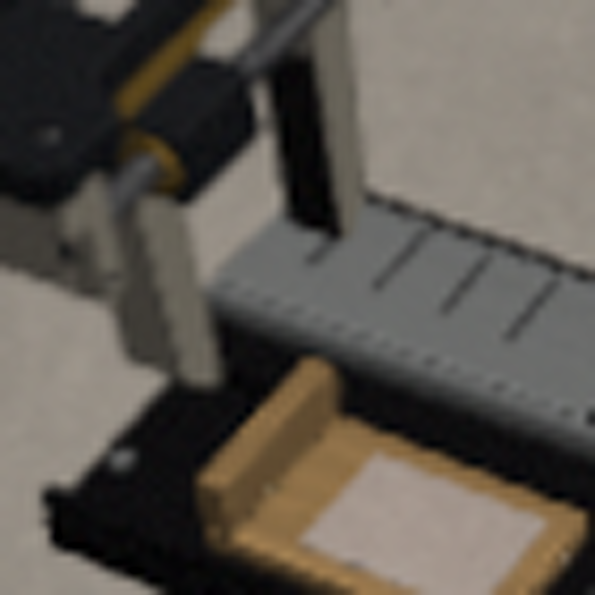

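Request:
jog_arm(
  steps=[
    {"x": 0,"y": 0,"z": 0.1,"yaw": 0},
    {"x": 0,"y": 0,"z": 0,"yaw": 0},
  ],
)

```text
time: 7.95
ee_pos: [450.2, -112.9, 13.9]
tcp_rot: [-3.141, 0.0, 0.295]
contact_force: [-0.5, -0.2, 0.7]
gripper_width: 52.6
```

Request:
jog_arm(
  steps=[
    {"x": 0,"y": 0,"z": 0.1,"yaw": 0},
    {"x": 0,"y": 0,"z": 0,"yaw": 0},
  ],
)

```text
time: 8.2
ee_pos: [450.2, -112.9, 11.9]
tcp_rot: [-3.141, 0.0, 0.295]
contact_force: [0.3, 0.1, -0.1]
gripper_width: 53.0
```

Request:
jog_arm(
  steps=[
    {"x": 0,"y": 0,"z": 0.1,"yaw": 0},
    {"x": 0,"y": 0,"z": 0,"yaw": 0},
  ],
)

```text
time: 8.45
ee_pos: [450.6, -113.0, 10.3]
tcp_rot: [3.141, -0.0, 0.295]
contact_force: [-1.1, 0.3, 4.0]
gripper_width: 52.6
```

```bash
python3 -c "
from h import *
snap('f')
d=pickle.load(open('c_f.pkl','rb'))['scene']['img'][150:250,215:335,::-1]
cv2.imwrite('pics/ff.png',cv2.resize(d.copy(),None,fx=6,fy=6,interpolation=cv2.INTER_CUBIC))
"
```

```text
8.45 stand-frame TCP [-72.4  -1.7  10.3] rot [ 3.141 -0.     0.295] F [-1.07  0.27  3.96] M [0.1  0.12 0.02] w 52.6
```

View pics/ff.png

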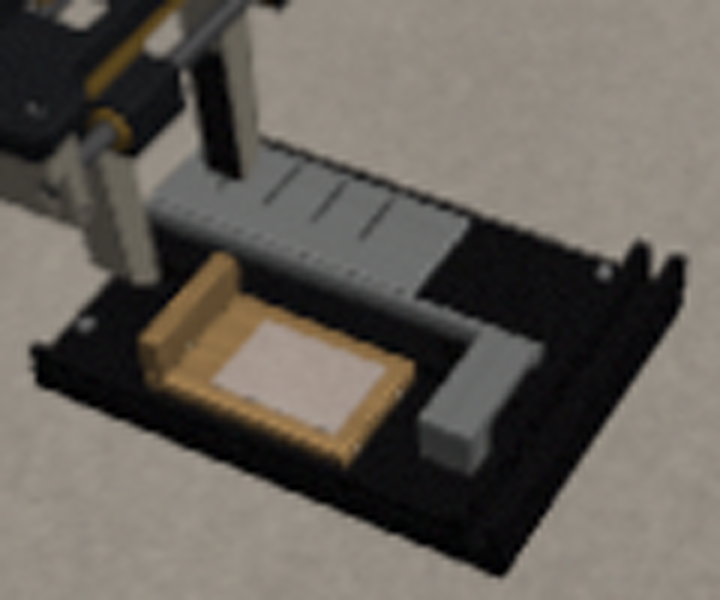

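Request:
jog_arm(
  steps=[
    {"x": 0,"y": 0,"z": 0.1,"yaw": 0},
    {"x": 0,"y": 0,"z": 0.1,"yaw": 0},
    {"x": 0,"y": 0,"z": 0,"yaw": 0},
  ],
)

```text
time: 8.93
ee_pos: [450.6, -112.8, 6.2]
tcp_rot: [-3.141, -0.0, 0.295]
contact_force: [-0.9, 1.7, 4.3]
gripper_width: 52.2
```

Request:
jog_arm(
  steps=[
    {"x": 0,"y": 0,"z": 0.1,"yaw": 0},
    {"x": 0,"y": 0,"z": 0,"yaw": 0},
  ],
)

```text
time: 9.18
ee_pos: [450.6, -112.9, 4.3]
tcp_rot: [3.142, -0.0, 0.295]
contact_force: [-1.0, 1.4, 6.3]
gripper_width: 52.6
```

```bash
python3 -c "
from h import *
snap('g')
d=pickle.load(open('c_g.pkl','rb'))['scene']['img'][150:250,215:335,::-1]
cv2.imwrite('pics/fg.png',cv2.resize(d.copy(),None,fx=6,fy=6,interpolation=cv2.INTER_CUBIC))
"
```

```text
9.18 stand-frame TCP [-72.3  -1.7   4.3] rot [ 3.142 -0.     0.295] F [-1.01  1.39  6.32] M [0.4  0.34 0.11] w 52.6
```

View pics/fg.png

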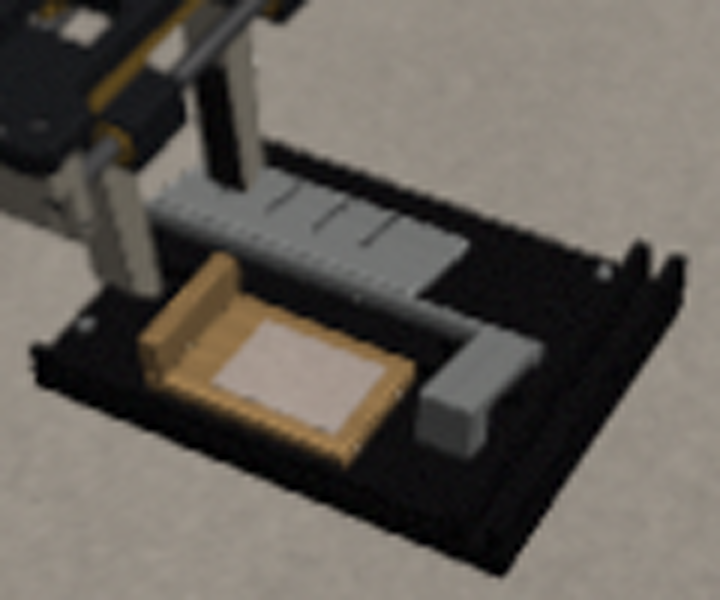

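Run:
```python
from h import *
ims=[]
for t in 'ag':
    d=pickle.load(open(f'c_{t}.pkl','rb'))['scene']['img'][198:233,278:310,::-1]
    ims.append(cv2.resize(d.copy(),None,fx=12,fy=12,interpolation=cv2.INTER_CUBIC))
cv2.imwrite('pics/jaw.png',np.hstack(ims))
s=pickle.load(open('c_g.pkl','rb'))['scene']
f=lambda L:((proj(s,w(POSE,L))-[278,198]+.5)*12-.5).round().astype(int).tolist()
def rot(L,a):
    x,y,z=L;z-=30;c,sn=np.cos(a),np.sin(a);return [x,c*y+sn*z,30-sn*y+c*z]
for a in (0,.15,.2,.25,.3): print(a,[f(rot(L,a))[0] for L in ((51,-46,32),(71,-46,32),(51,-46,15),(71,-46,15))])
```

```text
0 [[83, 270], [188, 312], [88, 336], [192, 378]]
0.15 [[83, 239], [189, 282], [81, 316], [186, 358]]
0.2 [[83, 228], [190, 270], [79, 308], [184, 350]]
0.25 [[84, 217], [191, 259], [77, 299], [183, 342]]
0.3 [[86, 205], [193, 247], [76, 290], [182, 333]]
```

View pics/jaw.png

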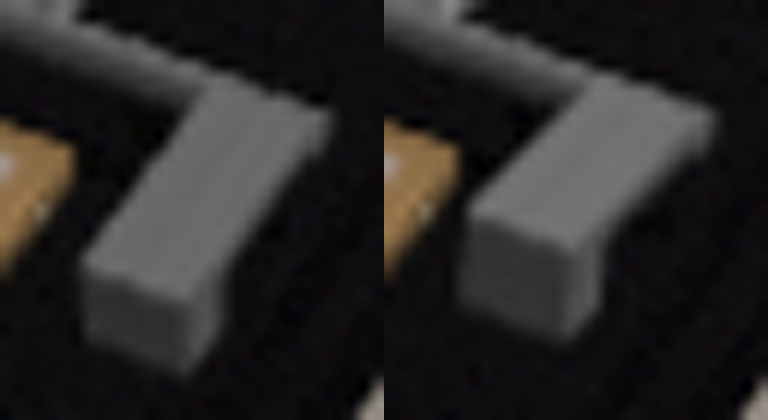

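Request:
jog_arm(
  steps=[
    {"x": 0,"y": 0,"z": 0.06,"yaw": 0},
    {"x": 0.15,"y": 0,"z": 0,"yaw": 0},
    {"x": 0.15,"y": 0,"z": 0,"yaw": 0},
    {"x": 0.15,"y": 0,"z": 0,"yaw": 0},
    {"x": 0.15,"y": 0,"z": 0,"yaw": 0},
    {"x": 0,"y": 0,"z": 0,"yaw": 0},
  ],
)

```text
time: 10.02
ee_pos: [461.2, -109.3, 2.7]
tcp_rot: [-3.141, 0.002, 0.295]
contact_force: [-4.1, 0.9, 7.0]
gripper_width: 52.3
```

```bash
cat >> h.py <<'E'
def sn(t):
    snap(t)
    i=pickle.load(open(f'c_{t}.pkl','rb'))['scene']['img'][150:250,215:335,::-1]
    cv2.imwrite(f'pics/f{t}.png',cv2.resize(i.copy(),None,fx=6,fy=6,interpolation=cv2.INTER_CUBIC))
E
python3 -c "
from h import *
sn('h')"
```

```text
10.03 stand-frame TCP [-61.1  -1.3   2.7] rot [-3.141e+00  2.000e-03  2.950e-01] F [-4.07  0.9   7.01] M [0.3  0.84 0.05] w 52.3
```

View pics/fh.png

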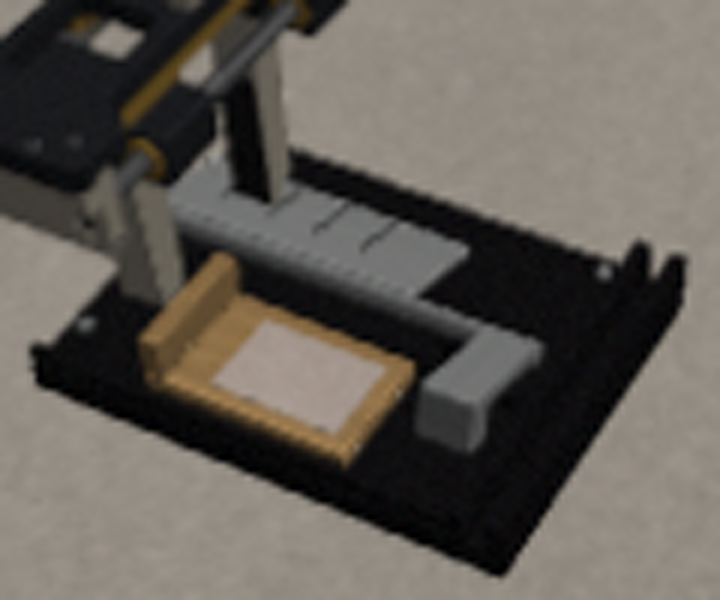

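Request:
jog_arm(
  steps=[
    {"x": 0.15,"y": 0,"z": 0,"yaw": 0},
    {"x": 0.15,"y": 0,"z": 0,"yaw": 0},
    {"x": 0.15,"y": 0,"z": 0,"yaw": 0},
    {"x": 0.15,"y": 0,"z": 0,"yaw": 0},
    {"x": 0.15,"y": 0,"z": 0,"yaw": 0},
    {"x": 0,"y": 0,"z": 0,"yaw": 0},
  ],
)

```text
time: 10.88
ee_pos: [475.5, -104.9, 2.7]
tcp_rot: [-3.141, 0.002, 0.295]
contact_force: [-4.1, 1.0, 7.2]
gripper_width: 52.5
```

```bash
python3 -c "
from h import *
sn('i')"
```

```text
10.88 stand-frame TCP [-46.2  -1.3   2.7] rot [-3.141e+00  2.000e-03  2.950e-01] F [-4.14  1.02  7.2 ] M [0.32 0.9  0.12] w 52.5
```

View pics/fi.png

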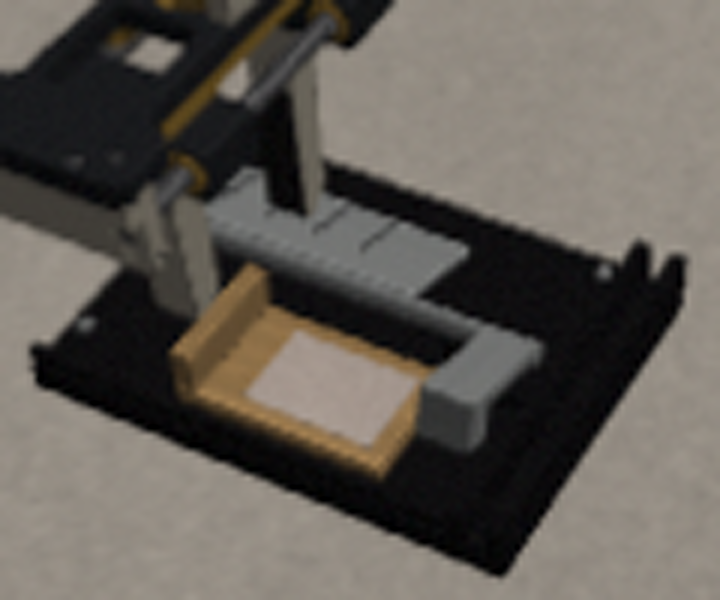

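Request:
jog_arm(
  steps=[
    {"x": 0.15,"y": 0,"z": 0,"yaw": 0},
    {"x": 0.15,"y": 0,"z": 0,"yaw": 0},
    {"x": 0.15,"y": 0,"z": 0,"yaw": 0},
    {"x": 0.15,"y": 0,"z": 0,"yaw": 0},
    {"x": 0.15,"y": 0,"z": 0,"yaw": 0},
    {"x": 0.15,"y": 0,"z": 0,"yaw": 0},
    {"x": 0.15,"y": 0,"z": 0,"yaw": 0},
    {"x": 0.15,"y": 0,"z": 0,"yaw": 0},
    {"x": 0.15,"y": 0,"z": 0,"yaw": 0},
    {"x": 0,"y": 0,"z": 0,"yaw": 0},
  ],
)

```text
time: 12.22
ee_pos: [501.3, -97.1, 2.7]
tcp_rot: [-3.141, 0.002, 0.295]
contact_force: [-4.4, 1.1, 7.3]
gripper_width: 52.4
```

```bash
python3 -c "
from h import *
sn('j')"
```

```text
12.22 stand-frame TCP [-19.2  -1.3   2.7] rot [-3.141e+00  2.000e-03  2.950e-01] F [-4.37  1.1   7.27] M [0.36 0.81 0.08] w 52.4
```

View pics/fj.png

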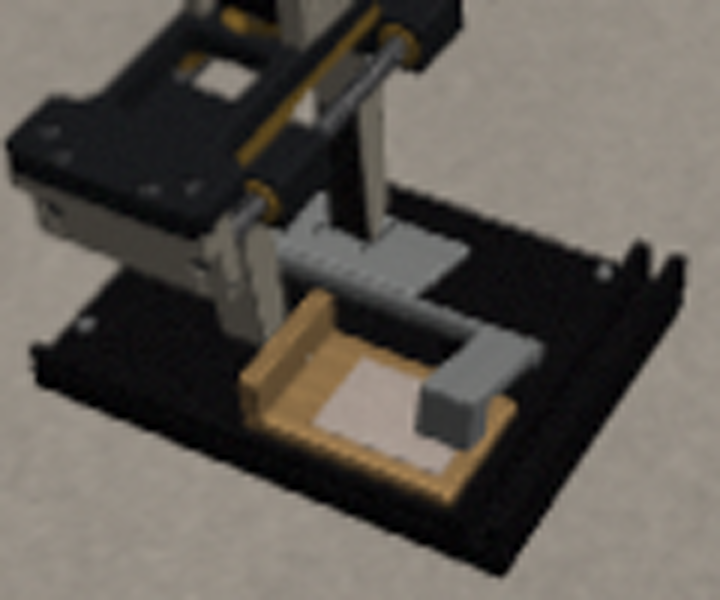

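The tablet's front edge (about (515,405) to (450,500)) has passed under the raised jaw without contact. About 6 mm is left, so I'll continue gently until the force rises.

Request:
jog_arm(
  steps=[
    {"x": 0.1,"y": 0,"z": 0,"yaw": 0},
    {"x": 0.1,"y": 0,"z": 0,"yaw": 0},
    {"x": 0,"y": 0,"z": 0,"yaw": 0},
  ],
)

```text
time: 12.7
ee_pos: [505.0, -96.0, 2.6]
tcp_rot: [-3.141, 0.002, 0.295]
contact_force: [-6.3, -0.2, 6.4]
gripper_width: 52.6
```

Request:
jog_arm(
  steps=[
    {"x": 0.05,"y": 0,"z": 0,"yaw": 0},
    {"x": 0,"y": 0,"z": 0,"yaw": 0},
  ],
)

```text
time: 12.95
ee_pos: [505.9, -95.7, 2.6]
tcp_rot: [-3.141, 0.002, 0.295]
contact_force: [-5.4, 0.4, 6.5]
gripper_width: 52.3
```

Request:
jog_arm(
  steps=[
    {"x": 0.05,"y": 0,"z": 0,"yaw": 0},
    {"x": 0,"y": 0,"z": 0,"yaw": 0},
  ],
)

```text
time: 13.2
ee_pos: [506.0, -95.7, 2.5]
tcp_rot: [-3.141, 0.004, 0.295]
contact_force: [-9.0, -1.2, 9.1]
gripper_width: 52.6
```

```bash
python3 -c "
from h import *
sn('k')
s=pickle.load(open('c_k.pkl','rb'))['scene']
f=lambda L:(((proj(s,w(POSE,L))-[215,150])+.5)*6-.5).round().tolist()
print('home corners FR top,FL top',f([[75,-61,20],[75,-13,20]]),'lip top near R/L',f([[-5,-61,38],[-5,-13,38]]))"
```

```text
13.2 stand-frame TCP [-14.2  -1.3   2.5] rot [-3.141  0.004  0.295] F [-9.01 -1.17  9.14] M [ 0.    1.68 -0.06] w 52.6
home corners FR top,FL top [[462.0, 503.0], [531.0, 404.0]] lip top near R/L [[249.0, 383.0], [326.0, 290.0]]
```

View pics/fk.png

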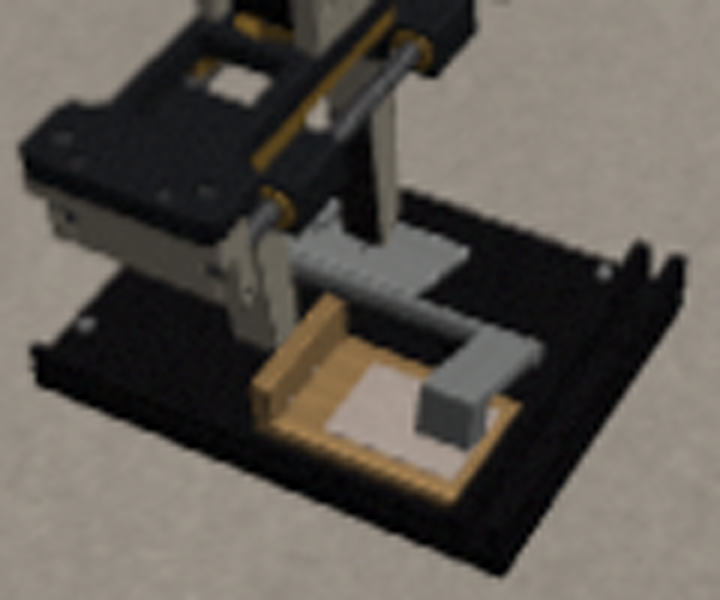

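Request:
jog_arm(
  steps=[
    {"x": -0.05,"y": 0,"z": 0,"yaw": 0},
    {"x": -0.1,"y": 0,"z": 0,"yaw": 0},
    {"x": -0.1,"y": 0,"z": 0,"yaw": 0},
    {"x": 0,"y": 0,"z": 0,"yaw": 0},
  ],
)

```text
time: 13.8
ee_pos: [504.7, -96.5, 3.9]
tcp_rot: [3.141, -0.003, 0.295]
contact_force: [2.0, 3.8, 6.9]
gripper_width: 53.0
```

```bash
python3 -c "
from h import *
sn('l')
a=[cv2.imread(f'pics/f{t}.png')[270:520,220:560] for t in 'kl']
cv2.imwrite('pics/kl.png',np.hstack(a))"
```

```text
13.8 stand-frame TCP [-15.8  -1.7   3.9] rot [ 3.141e+00 -3.000e-03  2.950e-01] F [2.05 3.85 6.93] M [ 0.97 -0.38 -0.07] w 53.0
```

View pics/kl.png

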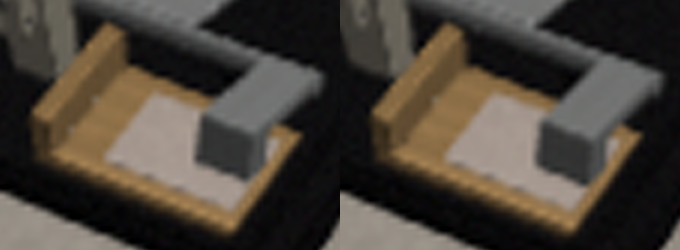

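Request:
jog_arm(
  steps=[
    {"x": -0.15,"y": 0,"z": 0.02,"yaw": 0},
    {"x": -0.15,"y": 0,"z": 0,"yaw": 0},
    {"x": 0,"y": 0,"z": 0,"yaw": 0},
  ],
)

```text
time: 14.28
ee_pos: [499.4, -98.5, 3.8]
tcp_rot: [3.141, -0.004, 0.295]
contact_force: [3.8, 3.1, 7.0]
gripper_width: 52.4
```

```bash
python3 -c "
from h import *
sn('m')"
```

```text
14.28 stand-frame TCP [-21.5  -2.1   3.8] rot [ 3.141 -0.004  0.295] F [3.78 3.14 6.97] M [ 0.79 -0.49 -0.16] w 52.4
```

View pics/fm.png

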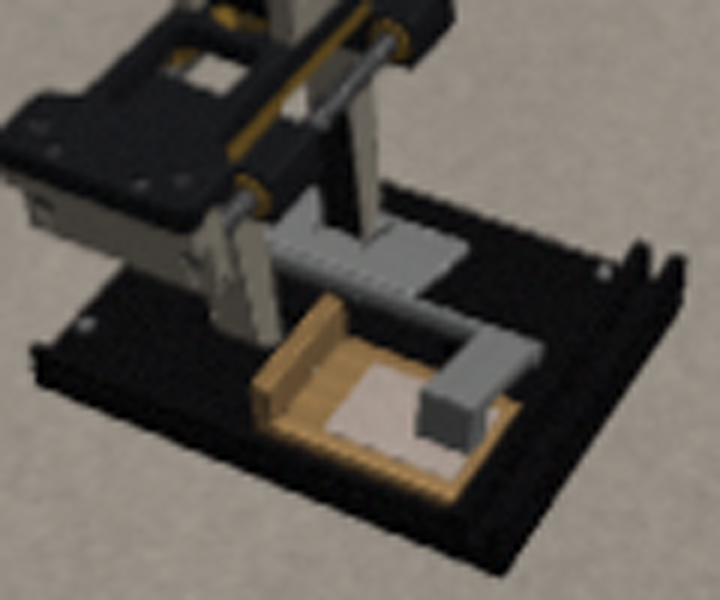

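Request:
jog_arm(
  steps=[
    {"x": 0,"y": 0,"z": -0.1,"yaw": 0},
    {"x": 0,"y": 0,"z": -0.1,"yaw": 0},
    {"x": 0,"y": 0,"z": -0.1,"yaw": 0},
    {"x": 0,"y": 0,"z": -0.15,"yaw": 0},
    {"x": 0,"y": 0,"z": -0.3,"yaw": 0},
    {"x": 0,"y": 0,"z": -0.5,"yaw": 0},
    {"x": 0,"y": 0,"z": -1,"yaw": 0},
    {"x": 0,"y": 0,"z": -1,"yaw": 0},
    {"x": 0,"y": 0,"z": -1,"yaw": 0},
    {"x": -1,"y": 0,"z": -1,"yaw": 0},
    {"x": -1,"y": 0,"z": -1,"yaw": 0},
    {"x": -1,"y": 0,"z": 0,"yaw": 0},
    {"x": -1,"y": 0,"z": 0,"yaw": 0},
    {"x": -1,"y": 0,"z": 0,"yaw": 0},
    {"x": 0,"y": 0,"z": 0,"yaw": 0},
    {"x": 0,"y": 0,"z": 0,"yaw": 0},
  ],
)

```text
time: 16.38
ee_pos: [402.3, -127.8, 128.1]
tcp_rot: [3.141, -0.001, 0.294]
contact_force: [-0.3, -0.7, -0.2]
gripper_width: 52.6
```

Run:
```python
from h import *
sn('n')
d=pickle.load(open('c_n.pkl','rb'));d0=pickle.load(open('cams0.pkl','rb'))
cv2.imwrite('pics/n_top.png',d['top']['img'][:,:,::-1]);cv2.imwrite('pics/n_scene.png',d['scene']['img'][:,:,::-1])
for n,boxes in (('scene',{'cup':(145,238,210,305),'coaster':(360,128,408,160),'adapter':(345,260,375,285)}),):
    for k,(a,b,c,e) in boxes.items(): print(k,abs(d[n]['img'][b:e,a:c].astype(int)-d0[n]['img'][b:e,a:c]).mean().round(2))
```

```text
16.38 stand-frame TCP [-122.9   -1.9  128.1] rot [ 3.141e+00 -1.000e-03  2.940e-01] F [-0.34 -0.69 -0.2 ] M [ 0.06 -0.06 -0.02] w 52.6
cup 2.55
coaster 2.69
adapter 3.2
```

View pics/fn.png

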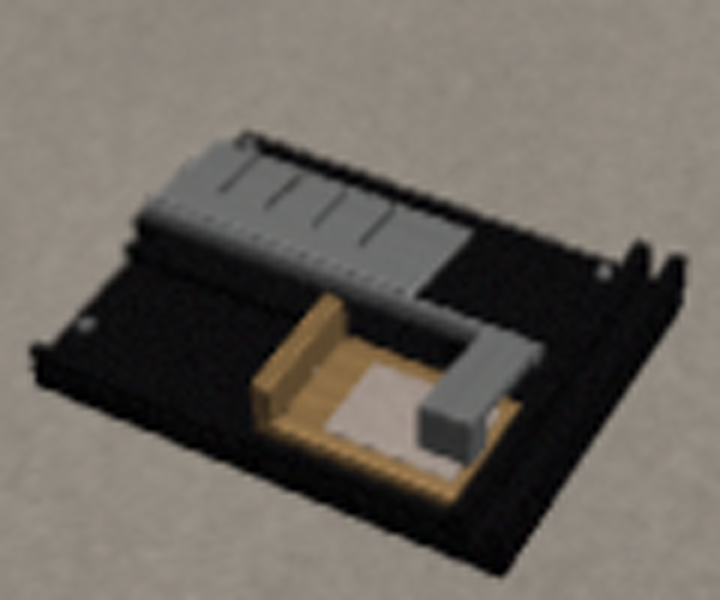

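View pics/t_n.png

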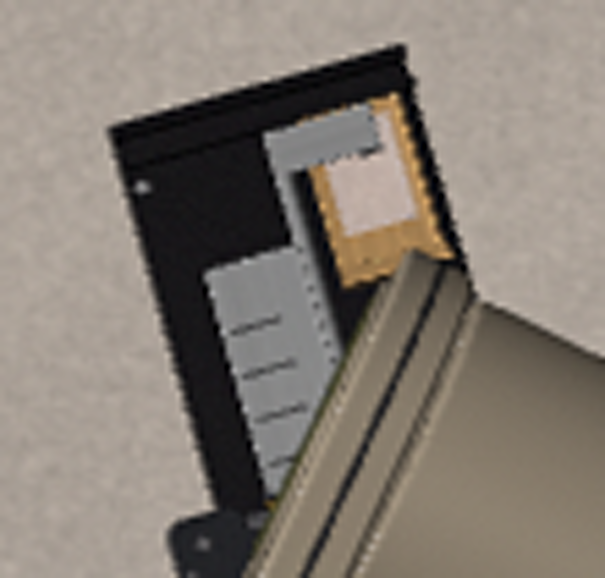

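Run:
```python
from h import *
d=pickle.load(open('c_n.pkl','rb'));t,s=d['top'],d['scene']
def atz(c,q,z):
    r=least_squares(lambda v:proj(c,[[v[0],v[1],z]])[0]-q,[550,-100]);return loc([*r.x,z])
print('start FR',atz(t,T((428,188)),20),'now FR',atz(t,T((403,95)),20),'start FL',atz(t,T((325,215)),20))
print('lipNL start',atz(t,T((374,384)),38),'now',atz(t,T((345,287)),38))
F=lambda p:(np.array(p)+.5)/6-.5+[215,150]
print('scene lip top near R',atz(s,F((254,381)),38),'L',atz(s,F((330,293)),38))
d0=pickle.load(open('cams0.pkl','rb'))
for n,bx in (('top',{'cup':(425,200,467,238),'coaster':(183,193,228,238),'adapter':(335,133,355,152)}),('scene',{'cup':(145,238,210,305),'coaster':(360,128,408,160),'adapter':(345,260,375,285)})):
  for k,(a,b,c,e) in bx.items():
    g=lambda D:np.float32(cv2.cvtColor(np.ascontiguousarray(D[n]['img'][b:e,a:c]),cv2.COLOR_RGB2GRAY)); print(n,k,cv2.phaseCorrelate(g(d0),g(d))[0])
ims=[]
for D in ('a','g','n'):
    im=pickle.load(open(f'c_{D}.pkl','rb'))['scene']['img'][198:233,278:310,::-1]; ims.append(cv2.resize(im.copy(),None,fx=8,fy=8,interpolation=cv2.INTER_CUBIC))
cv2.imwrite('pics/jaw3.png',np.hstack(ims))
```

```text
start FR [ 29.  -61.3  20. ] now FR [ 73.  -62.6  20. ] start FL [ 29.8 -13.1  20. ]
lipNL start [-49.8 -11.4  38. ] now [ -5.4 -11.1  38. ]
scene lip top near R [ -4.1 -59.6  38. ] L [ -3.2 -13.4  38. ]
top cup (0.49745766548282333, 0.010226484852978501)
top coaster (0.4821838130377998, 0.5232518838404907)
top adapter (-0.015870515231393156, -0.01681327347649031)
scene cup (-0.018860238378671568, 0.026640782969757026)
scene coaster (-0.02216274481144609, -0.04058221889746605)
scene adapter (0.05551493384873041, 0.47253685373442167)
```

View pics/jaw3.png

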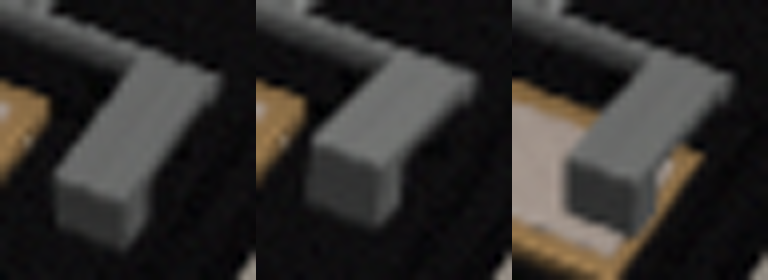

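The lip's near face measures x = -5.4 in the top view and about -3.7 in the scene view; home is -5. The jaw sits between its rest and held-open positions, so it is resting on the tablet. The arm is clear.

```bash
python3 -c "
from cell import arm
print(arm.finish_job())"
```

```text
the job is handed in; nothing more can be done
None
```

The tablet is home under the shut jaw, and I handed the job in at about 16.5 s with the arm clear. The left fingertip held the thumb bar down, with the clip at about 0.24 rad in the picture and then about 1 mm lower. While it was held, the right fingertip pushed the tablet about 45 mm by its lip until it stopped. I then backed off the lip with the bar still held, lifted to let go of the bar, and moved clear.

**Last checks:**
- **Tablet:** the lip's near face is at stand x = -5.4 mm in the top view and about -3.7 mm in the scene view (home is -5). The front edge read x = 73 against 75 in the top view. I blame pixel reading for the 2 mm difference, because the push had also come to a hard stop (about 5 N more force, no more travel).
- **Jaw:** it sits between its rest and held-open positions, as it should when resting on the tablet.
- **Loose objects:** I saw no movement of the cup, coaster or adapter. The shift estimates were near zero, or about 0.5 px in only one of the two views. I took those as artefacts.
- **Arm:** the wrist force is near zero.

**Disagreements:**
- **Fingertip height:** the fingertips sat about 23 mm higher than the reported TCP. They met the bar (34 mm) at a reported z of about 11, so I set the height by contact force and the pictures.
- **Clip angle on backing off:** when I backed off the lip, friction let the bar rise about 1 mm. By eye the clip fell to about 0.22 rad, still above the 0.16 needed to clear the tablet.
- **Possible tipping:** at the end stop the vertical force rose briefly from 6.5 to 9.1 N. I saw no tipping of the tablet in the pictures, but I can't rule out a very slight one.

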